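Fit the idler roller and hold the sprung tensioner arm compressed

ROBOT

A 7-joint arm with a two-finger parallel gripper is mounted at the origin on a cart in front of the work surface, level with it; the furniture and walls round the work are solid. World frame = base frame: x ahead of the robot, y to its left, z up, the work surface at z = 0. Lengths are in m, angles in rad, forces in N, time in s.
With the tool pointing down it reaches from about 0.4 to 0.9 m from the base axis. Payload 5.5 kg.
Tool frame: the origin (TCP) lies midway between the tips of the shut fingers; the grasp point (between the pads) lies 19 mm behind it (manip.grip_point_offset is the y of the grasp point in the tool frame, in m); y points along the fingers, x is the direction in which the jaws open and shut, and the axes are right-handed (so a half turn about y gives the same grasp; the last joint's range is limited). The gripper opens to 85 mm and grips with 20 to 120 N. Pads are 22 mm wide; open, the fingers measure 114 mm over their backs; the gripper's body (76 mm by 85 mm) begins 54 mm behind the grasp point. The pads swing forward as they close: fully open they stand 13 mm farther back than shut.
Start: joints at [-1.029, 0.501, -0.427, 1.55, 0.221, 1.138, -0.21], TCP at [0.179, 0.625, 0.231] pointing down, gripper open.
Joint ranges: [-2.88, 2.88], [-0.31, 2.03], [-1.54, 1.56], [0.2, 2.42], [-1.41, 4.55], [0.19, 2.02], [-2.57, 2.57]. Speed limits (rad/s): [2.57, 2.57, 3.14, 3.14, 3.14, 3.14, 3.14].

INTERFACE

Orientations are given as a rotation vector (axis times angle).
In Python, from plant import manip gives the robot as it stands.
- The arm moves only by the shell command python3 -m crank 'ROWS' [OPENING] [FORCE]. ROWS is JSON, a list of rows, each a list of 4 numbers: the shift along the tool's x, y, z in cm, then the turn about the tool's y in rad. In form: [[tx, ty, tz, spin], ...]. A call has 1 to 5 rows; each row is the pose to reach, as a shift and turn from the pose measured when the call began, along the tool's axes at that moment; what a row does not reach only later rows make up. A row lasts 1/12 s, in which the tool goes at most 41.7 mm and 7.16 degrees, less where a joint would pass 70% of its speed; a pose out of reach is approached as far as the arm can. A call with a gripper value outside its range is refused whole. OPENING is the gripper command: -1 is fully open, 1 is shut, values between are in proportion, set as the call begins (- or left out, the last holds). The fingers move at their own pace and stop on an object; FORCE is the grip in N (left out, the last holds). Time passes only in rows, so rows that repeat a pose let the fingers close. It gives the time, the measured TCP pose, the force and the opening at its end, in the units of the state.
- manip.get_obs(): the state, without advancing time (a new reading comes with each control period).
- manip.read_camera(name): name is "side" or "top" or "wrist"; returns the picture (400x640x3 uint8, red, green, blue); there is no depth.
- manip.calibration(name): a dict with "fovy" (degrees; the focal length in pixels is half the picture's height over the tangent of half this angle, whatever the lens; pixels are square), "cx", "cy" (the principal point, pixels), "R" (3x3) and "t" (3): a world point X has camera coordinates R X + t. Camera axes: x right, y down, z forward; pixel columns grow to the right and rows downward; lengths in m; the calibration is good to about 2 mm. A picture is of the moment at which its call begins: read the wrist's pose just before it. calibration takes no time and is no camera call; for the wrist camera it gives the pose at the moment of the call.
- manip.hand_in(): hands the job in, once; it reports no verdict.
The state is a dict: "time": time; "joint_pos": joint angles; "joint_vel": joint speeds; "joint_efforts": joint torques, N m; "tcp_pos": TCP position; "ee_rot": TCP orientation; "contact_force": force on the tool from outside, world axes, zero at the start; "wrist_torque": the same for the moment, N m; "opening": finger opening in m.
Only numpy, scipy, OpenCV 4.12 (cv2) and the standard library are available. Lean on these libraries where they do the work, as an engineer would, in place of code of your own. Each camera call takes 0.05 s, during which the arm holds its last target.

TASK

Put the loose grooved idler roller over the upright pin on the tensioner's sprung arm so that it sits fully down, and let go of it. Then push the arm's paddle away from its steel rest stop, past the ratchet click and on until the arm reaches the rubber back stop, and finish the program while still holding it compressed there. Leave the toroid choke, the standing capacitor and the relay where they are.

Things in the scene. Friction and masses are not known exactly. Their poses are not given: they have to be found in the camera images.
- tensioner: fixed belt tensioner unit: grey base plate 130 x 180 x 10 mm (x, y, z) lying on the bench, origin at the centre of its underside. On it turns a flat aluminium arm; a steel dowel is the arm's rest stop, a rubber-sleeved post its back stop, and a small dark housing guides the pawl slider
- tension_arm (a joint): arm angle about the vertical pivot (rad): 0 at the rest stop, grows anticlockwise seen from above; click (pawl drops behind the tooth) at about 0.48, rubber back stop = end of travel at 0.72, counted as reached above 0.62. Let go after the click it springs back to about 0.48. Push needed at the paddle: about 8 N to leave the rest stop, 11 to 12 N on the tooth and at the back stop
- pawl (a joint): pawl slider (m): 0 with its nose on the ratchet disc, lifted outward up to 0.006 as the tooth passes under it, back to 0 after the click; it moves by itself
- pivot (a point): the vertical axis on which the arm turns, at the height of the bench top. The arm's bar is 22 mm wide, its top 36 mm above the bench; a round hub with a coil spring on the axis reaches 57 mm
- pin_seat (a point): centre of the collar on the arm on which the roller has to sit, 38 mm above the bench and 80 mm from the pivot; its x axis points along the arm away from the pivot, y is the way the arm swings as it is compressed, z up. The steel pin, 10 mm in diameter with a tapered tip, stands 29 mm up from this point
- paddle (a point): centre of the black ribbed paddle that stands upright on the arm 125 mm from the pivot: 26 mm along the arm (x), 10 mm thick in the direction of swing (y), 42 mm high (z), its top 77 mm above the bench
- idler_mid (a point): centre, half-way up, of the loose idler roller: black, grooved rim, steel ring round the bore; 40 mm in diameter, 22 mm high, bore 14 mm; it lies flat on the bench at the start, about 70 g, either face up is the same. Seated on the pin its centre is 11 mm above point pin_seat
- toroid_mid (a point): centre of a loose toroid choke wound with copper wire, 48 mm in diameter, 17 mm high; leave it alone
- can_cap_mid (a point): centre of a loose standing blue capacitor can, 35 mm in diameter, 52 mm high; leave it alone
- relay_can_mid (a point): centre of a loose plug-in relay, a 28 x 21 x 38 mm block standing upright; leave it alone
Things that resemble listed ones, but are neither listed nor needed, are in the scene too. There is more than one size of the part that bears idler_mid; the job needs the smallest.

How it is judged:
On the way, in this order (a step that is already met when the one before it is completed fails the run):
1. the roller sits fully down on the arm's pin and is let go (horizontal distance between idler_mid and pin_seat below 0.005 m and z of idler_mid in the frame of pin_seat between 0.006 and 0.0145 m and angle between idler_mid's own z axis and vertical below 0.15 rad and contact force between the fingers and idler below 0.5 N), for 0.2 s.
2. the arm is pushed past the ratchet click to the back stop, the pawl has dropped behind the tooth (value of joint tension_arm above 0.62 rad and value of joint pawl below 0.002 m), for 0.2 s.
At the end, for the whole second after the job is handed in: The roller sits on the pin (within 5 mm of its axis, within 3.5 mm of its collar, upright, not touched), the pawl has dropped (under 2 mm), the arm stands beyond 0.62 rad, which only the robot's push can keep, and the robot pushes the unit with over 4 N (all of step 1 and all of step 2 and contact force between any of the fingers, the arm and tensioner above 4 N); the arm keeps its last pose, push and grip.
It fails at once if the toroid choke is knocked or moved (more than 25 mm) (distance of toroid_mid from where it was at the start of the episode above 0.025 m).
It fails at once if the standing capacitor is knocked or moved (more than 25 mm) (distance of can_cap_mid from where it was at the start of the episode above 0.025 m).
It fails at once if the relay is knocked or moved (more than 25 mm) (distance of relay_can_mid from where it was at the start of the episode above 0.025 m).
It also fails if it takes over 58 s, if anything falls off the work surface, if the arm or the gripper's body presses on something with over 40 N, if the wrist force passes 120 N, or if a joint passes its speed limit or range.

## Working session

There is one attempt and no reset: what is moved stays moved. The work goes in short steps, Python scripts to look and compute and a shell command to move; the robot and the scene stay as the last step left them, time stands still between calls to the robot, and variables do not carry over. Pictures are saved under pics/ and viewed, and the job is handed in when it is done.

```bash
ls; mkdir -p pics; python3 - <<'E'
from plant import manip
import cv2
print(manip.get_obs()); print(manip.grip_point_offset)
for n in("side","top","wrist"):
    c=manip.calibration(n); print(n,c)
    cv2.imwrite(f"pics/{n}0.png",manip.read_camera(n)[:,:,::-1])
E
```

```text
pics
{'time': 0.0, 'joint_pos': array([-1.02878982,  0.50182747, -0.42676141,  1.55146074,  0.22077872,
        1.1382771 , -0.21028046]), 'joint_vel': array([-0.00102049, -0.0019732 , -0.0016487 ,  0.00224836,  0.00017681,
       -0.0015051 ,  0.00036564]), 'joint_efforts': array([-1.04396287e-03, -5.69507897e+01, -5.81559733e+00, -2.80938166e+01,
        1.07606497e-02,  1.18442919e-02, -2.21876678e-05]), 'tcp_pos': array([0.17874801, 0.62422031, 0.23026501]), 'ee_rot': array([-1.32940255, -1.00028122,  1.00290587]), 'contact_force': array([-0.16163682, -0.75588115,  0.36972754]), 'wrist_torque': array([ 3.55919062e-02,  5.31172519e-02, -9.69642702e-05]), 'opening': 0.08518855918315323}
-0.0187
side {'fovy': 49.89088633469035, 'cx': 313.47213107679386, 'cy': 198.66865707558176, 'R': array([[ 0.89356738, -0.44854685, -0.01852205],
       [-0.26444836, -0.4925807 , -0.82911478],
       [ 0.36277321,  0.74576804, -0.55877153]]), 't': array([-0.52631504,  0.0956999 ,  1.14399911])}
top {'fovy': 50.94157432093755, 'cx': 314.65468296750674, 'cy': 197.61391476806057, 'R': array([[ 1.61181192e-02, -9.99869737e-01, -8.45891529e-04],
       [-9.85205606e-01, -1.57373579e-02, -1.70652423e-01],
       [ 1.70616881e-01,  3.58397317e-03, -9.85330927e-01]]), 't': array([-0.23651926,  0.5086152 ,  1.14489617])}
wrist {'fovy': 71.92116742843135, 'cx': 319.0565774166396, 'cy': 198.5341671350393, 'R': array([[ 0.27444383,  0.96160108, -0.00198468],
       [ 0.92821872, -0.26437616,  0.26175418],
       [ 0.2511784 , -0.07367903, -0.96513253]]), 't': array([-0.64956092, -0.03542866,  0.37853568])}
```

View pics/side0.png

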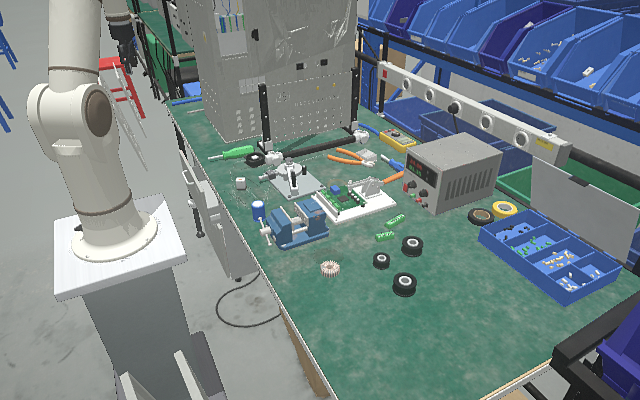

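View pics/top0.png

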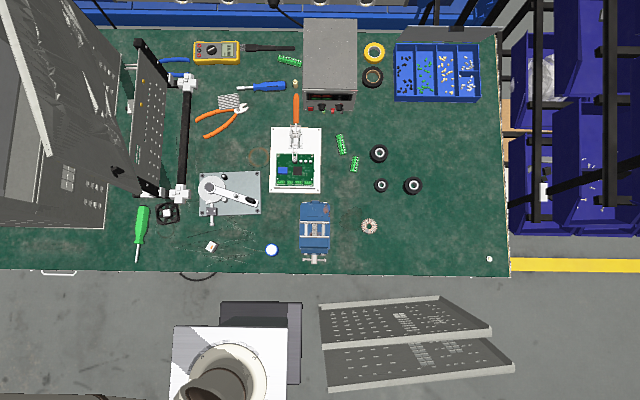

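View pics/wrist0.png

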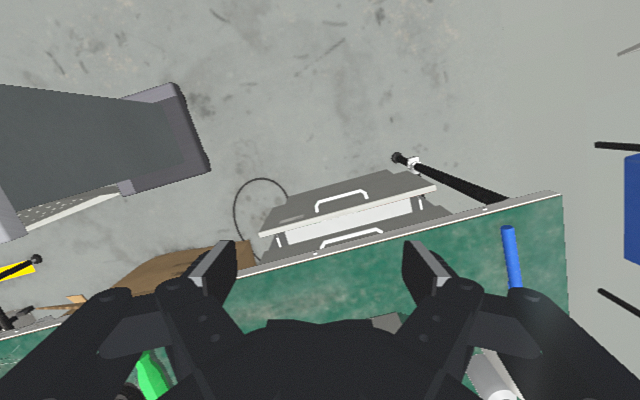

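```bash
cat > h.py <<'E'
from plant import manip
import numpy as np, cv2
from scipy.spatial.transform import Rotation as Ro
def K(c): return 200/np.tan(np.radians(c["fovy"])/2)
def ray(c,u,v):
    f=K(c); d=np.array([(u-c["cx"])/f,(v-c["cy"])/f,1.]); R=np.array(c["R"])
    return -R.T@c["t"], R.T@d
def plane(c,u,v,z):
    o,d=ray(c,u,v); return o+d*(z-o[2])/d[2]
def proj(c,X):
    p=np.array(c["R"])@np.array(X)+c["t"]; f=K(c)
    return np.array([c["cx"]+f*p[0]/p[2],c["cy"]+f*p[1]/p[2]])
def crop(im,u0,u1,v0,v1,s,name):
    cv2.imwrite(name,cv2.resize(im[v0:v1,u0:u1,::-1],None,fx=s,fy=s,interpolation=cv2.INTER_CUBIC))
E
python3 - <<'E'
from h import *
T=manip.calibration("top");S=manip.calibration("side")
for n,u,v,z in [("A",379,153,.022),("B",381,185,.022),("C",413,185,.022),("tor",369,226,.017),("relay",210,245,.038),("cap",271,249,.052),("plateTL",199,172,.01),("plateBR",260,215,.01),("hub",208,190,.057),("paddle",252,200,.077),("pin",221,193,.06),("viseTL",300,200,.05),("viseBR",331,262,.05),("edge",300,272,0),("edgeR",508,270,0),("bar",182,190,.1)]:
    print(n,plane(T,u,v,z).round(3))
print(proj(T,[.179,.625,.231]), -T["R"].T@T["t"],-S["R"].T@S["t"])
c=manip.read_camera
im=cv2.imread("pics/top0.png")[:,:,::-1]
crop(im,190,270,165,260,6,"pics/t1.png"); crop(im,330,440,130,240,5,"pics/t2.png")
im=cv2.imread("pics/side0.png")[:,:,::-1]
crop(im,230,340,140,240,6,"pics/s1.png"); crop(im,310,450,220,310,5,"pics/s2.png")
E
```

```text
A [ 0.652 -0.415  0.022]
B [ 0.556 -0.42   0.022]
C [ 0.558 -0.513  0.022]
tor [ 0.437 -0.385  0.017]
relay [0.374 0.062 0.038]
cap [ 0.365 -0.111  0.052]
plateTL [0.589 0.113 0.01 ]
plateBR [ 0.465 -0.071  0.01 ]
hub [0.527 0.071 0.057]
paddle [ 0.497 -0.056  0.077]
pin [0.518 0.034 0.06 ]
viseTL [ 0.504 -0.187  0.05 ]
viseBR [ 0.333 -0.276  0.05 ]
edge [ 0.304 -0.19   0.   ]
edgeR [ 0.319 -0.782  0.   ]
bar [0.518 0.13  0.1  ]
[-64.84935206 322.68229923] [ 0.30956418 -0.23258747  1.21469795] [ 0.0805934  -1.04209501  0.70883189]
```

View pics/t1.png

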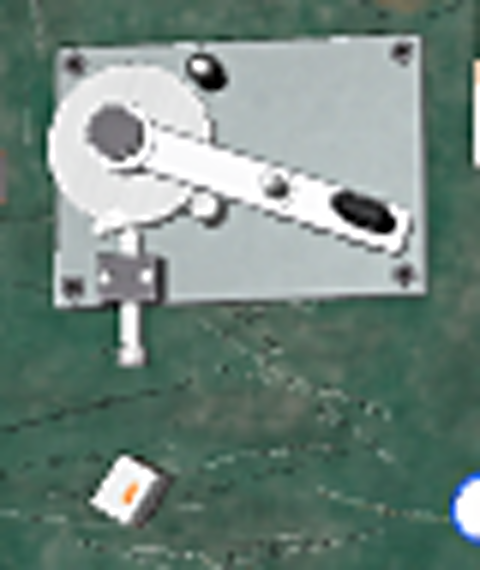

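View pics/t2.png

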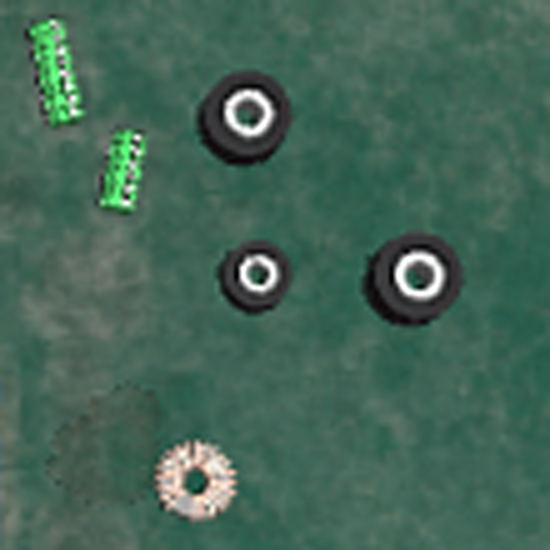

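View pics/s1.png

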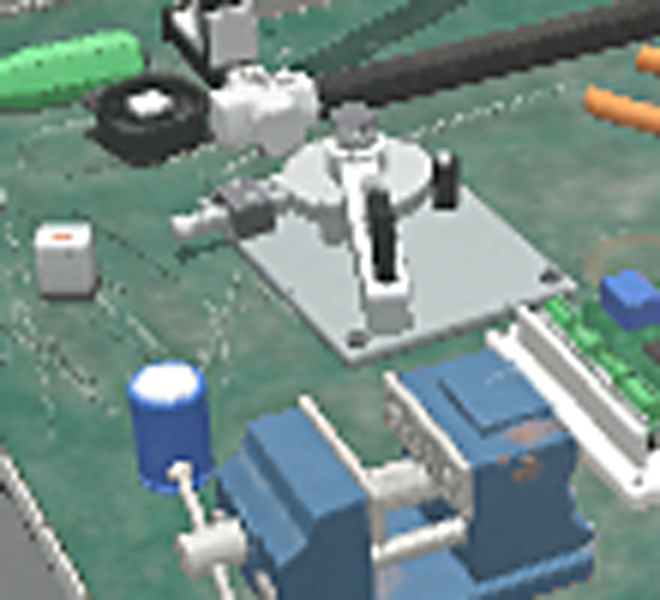

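View pics/s2.png

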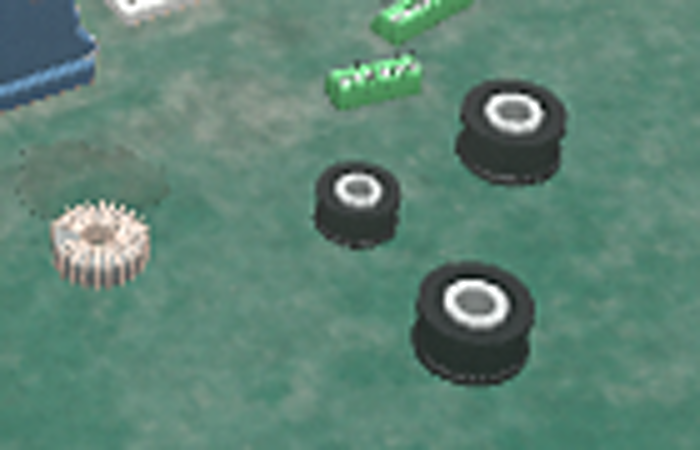

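```bash
python3 - <<'E'
from h import *
T=manip.calibration("top");S=manip.calibration("side")
q=lambda u,v:(190+u/6,165+v/6)
hub=plane(T,*q(116,133),.057);pin=plane(T,*q(274,181),.067);pad=plane(T,*q(362,211),.077)
print("hub",hub,"pin",pin,"pad",pad)
for a in(pin,pad):
    d=(a-hub)[:2];print(np.linalg.norm(d),np.degrees(np.arctan2(d[1],d[0])))
P=[plane(T,*q(u,v),.01) for u,v in[(57,48),(420,37),(426,292),(57,306)]]
print("plate",np.round(P,4),np.mean(P,0))
# side s1: factor 6, offset 230,140
qs=lambda u,v:(230+u/6,140+v/6)
print("side hub",plane(S,*qs(355,112),.057),"paddle top",plane(S,*qs(376,192),.077))
print("roller top ring",plane(T,381.6,184.4,.022),"side",plane(S,310+359/5,220+188/5,.022))
print("cabinet",plane(T,105,228,0),plane(S,235,141,0), plane(S,262,155,0),plane(S,355,118,0))
R=Ro.from_rotvec(manip.get_obs()["ee_rot"]).as_matrix();print(R.round(3))
E
```

```text
hub [0.53510064 0.06813673 0.057     ] pin [ 0.51168953 -0.00894228  0.067     ] pad [ 0.49662467 -0.0518623   0.077     ]
0.08055591074025362 -106.89504097229928
0.12601654149715122 -107.77770380076308
plate [[ 0.5863  0.1118  0.01  ]
 [ 0.5946 -0.066   0.01  ]
 [ 0.4686 -0.0738  0.01  ]
 [ 0.4589  0.1038  0.01  ]] [0.52708546 0.01894438 0.01      ]
side hub [0.53748927 0.06595205 0.057     ] paddle top [ 0.49969895 -0.04650323  0.077     ]
roller top ring [ 0.55805147 -0.42163236  0.022     ] side [ 0.55708482 -0.42480283  0.022     ]
cabinet [0.42073079 0.37853175 0.        ] [0.45586014 0.38405922 0.        ] [0.50477117 0.23270091 0.        ] [9.53390247e-01 3.49051297e-01 1.11022302e-16]
[[ 0.275 -0.    -0.961]
 [ 0.961 -0.001  0.275]
 [-0.001 -1.     0.   ]]
```

```bash
cat >> h.py <<'E'
def goto(p,head=None):
    o=manip.get_obs(); R=Ro.from_rotvec(o["ee_rot"]).as_matrix()
    d=R.T@(np.array(p)-o["tcp_pos"])*100
    h=np.degrees(np.arctan2(R[1,0],R[0,0]))
    print("t",round(o["time"],2),"tcp",o["tcp_pos"].round(4),"head",round(h,1),"down",R[:,1].round(3),"open",round(o["opening"],4),"F",o["contact_force"].round(1))
    s=0 if head is None else np.radians((h-head+180)%360-180)
    print("shift cm",d.round(2),"len",np.linalg.norm(d).round(2),"spin",round(s,3))
E
python3 -m crank '[[-3.9,0,-1.1,-0.0],[-7.9,0,-2.2,0.1],[-11.8,0,-3.4,0.2],[-15.7,0,-4.5,0.3],[-19.7,0,-5.6,0.4]]'
python3 -c "
from h import *
goto([.31,.26,.23],30)
print(manip.get_obs()['joint_pos'])"
```

```text
time: 0.57
tcp_pos: [0.1782, 0.4175, 0.2302]
ee_rot: [-1.459, -0.691, 0.694]
contact_force: [-0.1, -0.2, 1.3]
opening: 0.0853
t 0.57 tcp [0.1782 0.4175 0.2302] head 50.8 down [-0.001 -0.002 -1.   ] open 0.0853 F [-0.1 -0.2  1.3]
shift cm [ -3.88   0.04 -20.16] len 20.53 spin 0.363
[-0.87364019  0.13801928 -0.38112533  2.02200572  0.06073114  0.99431933
 -0.39792207]
```

```bash
python3 -m crank '[[-0.7,0,-4,0.08],[-1.5,0,-8,0.16],[-2.3,0,-12.1,0.24],[-3,0,-16.1,0.32],[-3.8,0,-20.2,0.4]]'
python3 -c "
from h import *
goto([.40,.07,.23],0)
print(manip.get_obs()['joint_pos'])
cv2.imwrite('pics/s2a.png',manip.read_camera('side')[:,:,::-1])"
```

```text
time: 0.98
tcp_pos: [0.3114, 0.2588, 0.2307]
ee_rot: [-1.539, -0.379, 0.379]
contact_force: [1.4, -0.3, -0.6]
opening: 0.0853
t 0.98 tcp [0.3114 0.2588 0.2307] head 27.7 down [-0.    -0.001 -1.   ] open 0.0853 F [ 1.4 -0.3 -0.6]
shift cm [ -0.94   0.09 -20.84] len 20.86 spin 0.483
[-0.60761593  0.03133258 -0.15543181  2.13028011  0.0068299   0.98144472
 -0.28337353]
```

View pics/s2a.png

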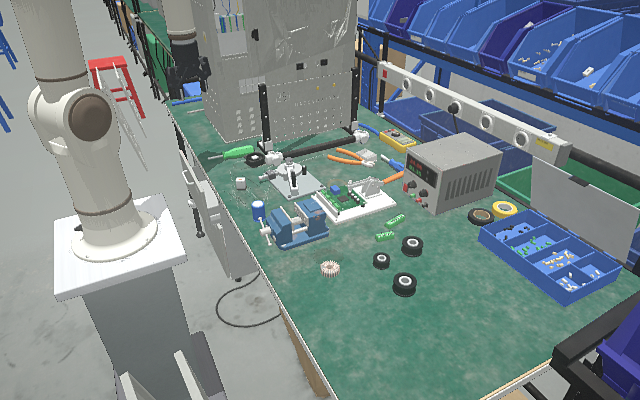

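Side view: the gripper is at about (190,70), left of the cabinet and clear of it and the post at (265,115). I'll continue along the bench front.

```bash
python3 -m crank '[[-0.2,0,-4.1,0.1],[-0.4,0,-8.2,0.2],[-0.5,0,-12.4,0.3],[-0.7,0,-16.5,0.4],[-0.9,0,-20.7,0.48]]'
python3 -c "
from h import *
goto([.45,-.13,.22],-17)
print(manip.get_obs()['joint_pos'])"
```

```text
time: 1.45
tcp_pos: [0.3988, 0.0699, 0.2316]
ee_rot: [-1.576, 0.01, -0.013]
contact_force: [0.5, -0.3, -0.5]
opening: 0.0854
t 1.45 tcp [0.3988 0.0699 0.2316] head -0.8 down [ 0.002 -0.005 -1.   ] open 0.0854 F [ 0.5 -0.3 -0.5]
shift cm [  5.41   1.27 -19.91] len 20.67 spin 0.282
[-0.34670298  0.02105132  0.10363757  2.13843899  0.00368337  0.98145675
 -0.25966865]
```

```bash
python3 -m crank '[[1.1,0,-4,0.06],[2.2,0,-8,0.12],[3.2,0,-12,0.18],[4.3,0,-16,0.24],[5.4,0,-19.9,0.28]]'
python3 -c "
from h import *
goto([.51,-.32,.22],-17)
print(manip.get_obs()['joint_pos'])"
```

```text
time: 1.87
tcp_pos: [0.4499, -0.1317, 0.2328]
ee_rot: [-1.563, 0.231, -0.236]
contact_force: [0.6, -0.3, -0.3]
opening: 0.0858
t 1.87 tcp [ 0.4499 -0.1317  0.2328] head -17.0 down [ 0.002 -0.005 -1.   ] open 0.0858 F [ 0.6 -0.3 -0.3]
shift cm [ 11.26   1.39 -16.24] len 19.81 spin -0.0
[-0.08452901  0.14156846  0.33821208  2.01215509 -0.05095292  0.99295844
 -0.01884949]
```

```bash
python3 -m crank '[[2.2,0,-3.2,0],[4.5,0,-6.4,0],[6.7,0,-9.7,0],[9,0.5,-13,0],[11.2,1,-16.2,0]]'
python3 -m crank '[[0,0,0,0]]'
python3 -c "
from h import *
goto([.5575,-.423,.12],-17)
print(manip.get_obs()['joint_pos'])
c=manip.calibration('wrist');im=manip.read_camera('wrist')
print(proj(c,[.5575,-.423,.022]),proj(c,[.437,-.385,.017]))
cv2.imwrite('pics/w1.png',im[:,:,::-1])"
```

```text
time: 2.28
tcp_pos: [0.5104, -0.3211, 0.2238]
ee_rot: [-1.563, 0.23, -0.235]
contact_force: [0.9, 1.5, 0.6]
opening: 0.0855
time: 2.37
tcp_pos: [0.5096, -0.3289, 0.2223]
ee_rot: [-1.568, 0.236, -0.24]
contact_force: [-0.1, -0.8, 0.5]
opening: 0.0856
t 2.37 tcp [ 0.5096 -0.3289  0.2223] head -17.4 down [ 0.001 -0.01  -1.   ] open 0.0856 F [-0.1 -0.8  0.5]
shift cm [ 7.34 10.33 -7.45] len 14.7 spin -0.006
[ 0.20050088  0.41667832  0.42312859  1.70421291 -0.18318896  1.05441119
  0.37840394]
[372.97619827 232.4423259 ] [279.03857633 230.85769008]
```

View pics/w1.png

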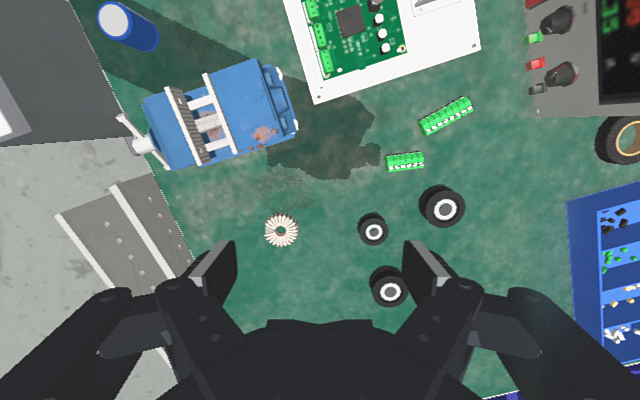

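Candidates (top-view pixels): rollers at (379,153), (381,185) and (413,185), plus the tape roll at (372,77), the black part at (167,213) and the toroid at (369,226). The roller at (381,185) is the smallest with a steel ring, about 15% smaller outline than the others. In the wrist view it is at (373,231). I'll check it in a crop and measure it there.

```bash
python3 -m crank '[[1.8,1.2,-1.8,0],[3.7,2.5,-3.7,0],[5.5,4,-5.6,0],[7.3,6,-7.4,0],[7.3,7.5,-7.4,0]]' -0.4
python3 -m crank '[[0,0,0,0],[0,0,0,0],[0,0,0,0]]'
python3 -c "
from h import *
goto([.5575,-.423,.06],-17)
c=manip.calibration('wrist');im=manip.read_camera('wrist')
u,v=proj(c,[.5575,-.423,.022]);print(u,v)
crop(im,200,440,100,300,3,'pics/w2.png')"
```

```text
time: 2.83
tcp_pos: [0.5577, -0.4213, 0.1463]
ee_rot: [-1.567, 0.237, -0.24]
contact_force: [0.3, -0.2, 0.9]
opening: 0.0597
time: 3.08
tcp_pos: [0.5583, -0.4199, 0.147]
ee_rot: [-1.566, 0.235, -0.239]
contact_force: [-0.5, -0.5, 0.8]
opening: 0.0599
t 3.08 tcp [ 0.5583 -0.4199  0.147 ] head -17.3 down [ 0.001 -0.009 -1.   ] open 0.0599 F [-0.5 -0.5  0.8]
shift cm [-0.02  8.71 -0.25] len 8.71 spin -0.005
318.0123393751221 194.84490055191736
```

View pics/w2.png

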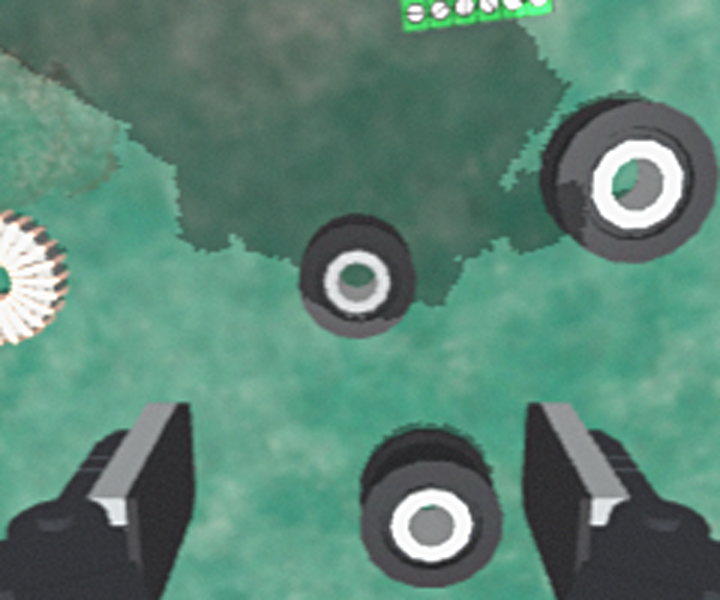

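The crop shows the small roller with its steel ring at crop (358,281), clearly smaller than the ones at (635,180) and (430,525).

```bash
python3 -c "
from h import *
c=manip.calibration('wrist')
p=plane(c,200+358/3,100+281/3,.022);print(p)
p[2]=.006
goto(p,-17)"
```

```text
[ 0.55955966 -0.42281649  0.022     ]
t 3.13 tcp [ 0.5587 -0.4202  0.1478] head -17.3 down [ 0.002 -0.01  -1.   ] open 0.0595 F [-0.7  0.3  0.3]
shift cm [ 0.1  14.18 -0.1 ] len 14.18 spin -0.005
```

```bash
python3 -m crank '[[0,4,0,0],[0,8,0,0],[0,11,0,0],[0,12.5,-0.1,0],[0,12.5,-0.1,0]]' -0.35
python3 -c "
from h import *
goto([.559,-.4228,.003],-17)
c=manip.calibration('wrist');im=manip.read_camera('wrist')
cv2.imwrite('pics/w3.png',im[:,:,::-1])"
```

```text
time: 3.55
tcp_pos: [0.5569, -0.4201, 0.02]
ee_rot: [-1.564, 0.238, -0.235]
contact_force: [-0.5, 0.7, 0.2]
opening: 0.0576
t 3.55 tcp [ 0.5569 -0.4201  0.02  ] head -17.2 down [-0.002 -0.006 -1.   ] open 0.0576 F [-0.5  0.7  0.2]
shift cm [ 0.28  1.7  -0.18] len 1.73 spin -0.004
```

View pics/w3.png

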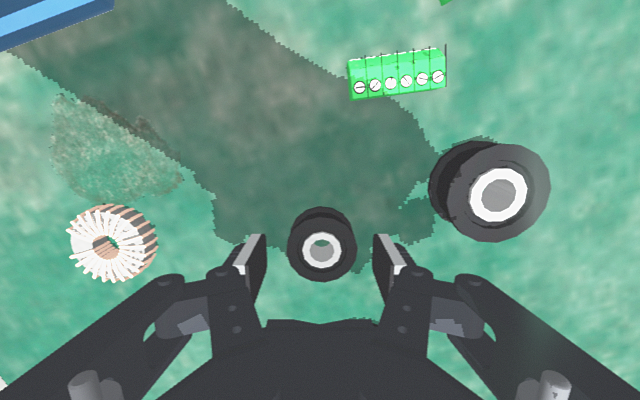

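Wrist view: the roller ring at (321,250) is centred between the pads (inner edges 265 and 374). Next is down and grip.

```bash
python3 -m crank '[[0.1,0.8,-0.1,0],[0.2,1.6,-0.2,0],[0.2,1.7,-0.2,0],[0.2,1.7,-0.2,0]]'
python3 -m crank '[[0,0,0,0],[0,0,0,0],[0,0,0,0],[0,0,0,0],[0,0,0,0]]' 1 40
python3 -m crank '[[0,0,0,0],[0,0,0,0],[0,0,0,0]]'
python3 -c "
from h import *
goto([.559,-.4228,.003],-17)
im=manip.read_camera('wrist')
cv2.imwrite('pics/w4.png',im[:,:,::-1])"
```

```text
time: 3.93
tcp_pos: [0.5598, -0.4245, 0.0061]
ee_rot: [-1.566, 0.235, -0.239]
contact_force: [0.2, -0.1, 0.4]
opening: 0.0575
time: 4.35
tcp_pos: [0.5605, -0.4252, 0.0073]
ee_rot: [-1.567, 0.234, -0.24]
contact_force: [-1.0, 1.0, 6.4]
opening: 0.0382
time: 4.6
tcp_pos: [0.5605, -0.4251, 0.0073]
ee_rot: [-1.567, 0.234, -0.24]
contact_force: [-0.3, -0.1, 2.0]
opening: 0.0383
t 4.6 tcp [ 0.5605 -0.4251  0.0073] head -17.3 down [ 0.003 -0.01  -1.   ] open 0.0383 F [-0.3 -0.1  2. ]
shift cm [-0.22  0.42  0.18] len 0.51 spin -0.005
```

View pics/w4.png

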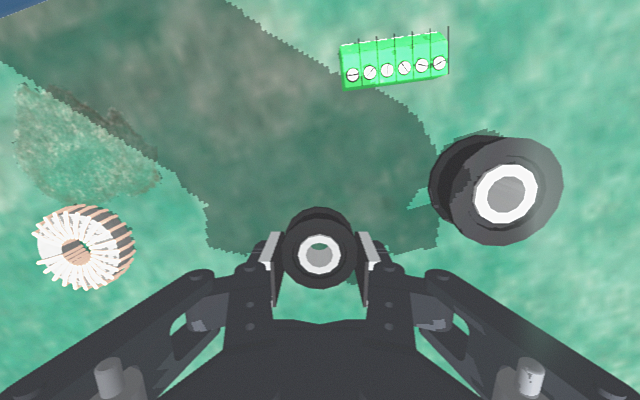

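```bash
python3 -m crank '[[0,-2,0,0],[0,-6,0,0],[0,-10,0,0],[0,-14,0,0],[0,-16,0,0]]' 1 60
python3 -m crank '[[0,0,0,0],[0,0,0,0]]'
python3 -c "
from h import *
goto([.48,-.25,.17],-17)
c=manip.calibration('wrist');im=manip.read_camera('wrist')
cv2.imwrite('pics/w5.png',im[:,:,::-1])
goto([.48,-.25,.17],-17)"
```

```text
time: 5.07
tcp_pos: [0.5617, -0.4251, 0.1726]
ee_rot: [-1.57, 0.23, -0.244]
contact_force: [0.2, -1.0, 0.6]
opening: 0.0375
time: 5.23
tcp_pos: [0.5627, -0.426, 0.1747]
ee_rot: [-1.572, 0.227, -0.248]
contact_force: [-0.5, -0.8, -0.9]
opening: 0.0375
t 5.23 tcp [ 0.5627 -0.426   0.1747] head -17.3 down [ 0.011 -0.016 -1.   ] open 0.0375 F [-0.5 -0.8 -0.9]
shift cm [-13.13   0.1   14.35] len 19.46 spin -0.005
t 5.28 tcp [ 0.5616 -0.4249  0.1723] head -17.3 down [ 0.008 -0.013 -1.   ] open 0.0373 F [-0.1 -0.2 -1.1]
shift cm [-12.98  -0.07  14.28] len 19.3 spin -0.005
```

View pics/w5.png

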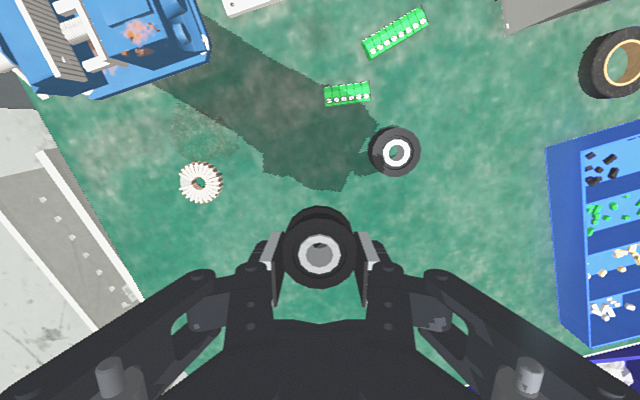

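```bash
cat >> h.py <<'E'
def inhand(u,v,up=.0147):
    o=manip.get_obs(); c=manip.calibration('wrist'); R=Ro.from_rotvec(o["ee_rot"]).as_matrix()
    a,d=ray(c,u,v); a=R.T@(a-o["tcp_pos"]); d=R.T@d
    return a+d*(-up-a[1])/d[1]
E
python3 -c "
from h import *
im=cv2.imread('pics/w5.png')
g=im[220:290,285:355]; m=(g.min(2)>170).astype('uint8'); m[:, :5]=0
cs,_=cv2.findContours(m,cv2.RETR_EXTERNAL,cv2.CHAIN_APPROX_NONE)
k=max(cs,key=cv2.contourArea); e=cv2.fitEllipse(k); print(e); u,v=e[0][0]+285,e[0][1]+220
print(u,v,inhand(u,v))"
python3 -m crank '[[-2.6,0,2.8,0],[-5.2,0,5.7,0],[-7.8,0,8.6,0],[-10.4,0,11.4,0],[-13,0,14.3,0]]'
python3 -c "
from h import *
goto([.512,-.06,.15],-17)"
```

```text
((34.02810287475586, 34.16225051879883), (36.927940368652344, 40.54975891113281), 88.96920013427734)
319.02810287475586 254.16225051879883 [ 0.00076325 -0.0147      0.00261194]
time: 5.7
tcp_pos: [0.4769, -0.2473, 0.1663]
ee_rot: [-1.569, 0.234, -0.24]
contact_force: [-0.4, 0.4, -0.1]
opening: 0.0374
t 5.7 tcp [ 0.4769 -0.2473  0.1663] head -17.3 down [ 0.002 -0.012 -1.   ] open 0.0374 F [-0.4  0.4 -0.1]
shift cm [-2.22  1.42 18.94] len 19.12 spin -0.005
```

```bash
python3 -m crank '[[-0.4,0,3.8,0],[-0.8,0,7.6,0],[-1.3,0,11.4,0],[-1.8,0.5,15.2,0],[-2.2,1,18.9,0]]'
python3 -m crank '[[0,0,0,0],[0,0,0,0],[0,0,0,0],[0,0,0,0]]'
python3 -c "
from h import *
goto([.512,-.009,.11],-17)
c=manip.calibration('wrist');im=manip.read_camera('wrist');top=manip.read_camera('top')
cv2.imwrite('pics/w6.png',im[:,:,::-1])
print(proj(c,[.512,-.009,.067]),proj(c,[.535,.068,.057]))
crop(top,180,300,150,250,6,'pics/t6.png')
np.savez('c6.npz',**c)"
```

```text
time: 6.12
tcp_pos: [0.5102, -0.058, 0.1519]
ee_rot: [-1.569, 0.236, -0.237]
contact_force: [-0.0, -0.5, -1.1]
opening: 0.0375
time: 6.45
tcp_pos: [0.509, -0.0597, 0.1509]
ee_rot: [-1.571, 0.24, -0.237]
contact_force: [-0.1, 0.2, -0.4]
opening: 0.0371
t 6.45 tcp [ 0.509  -0.0597  0.1509] head -17.4 down [-0.004 -0.012 -1.   ] open 0.0371 F [-0.1  0.2 -0.4]
shift cm [-1.23  4.03  4.98] len 6.52 spin -0.006
[302.92330175 144.8168473 ] [300.71563992  36.69736281]
```

View pics/w6.png

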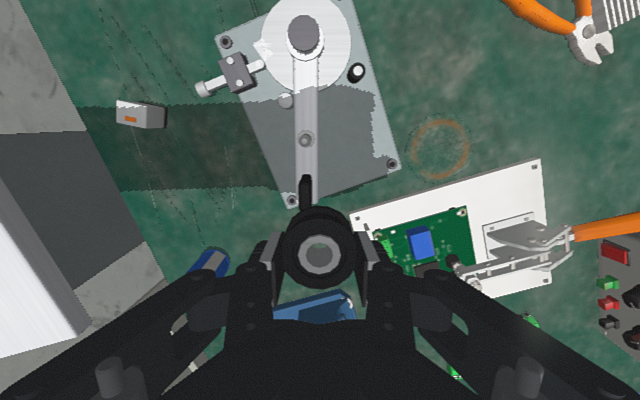

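View pics/t6.png

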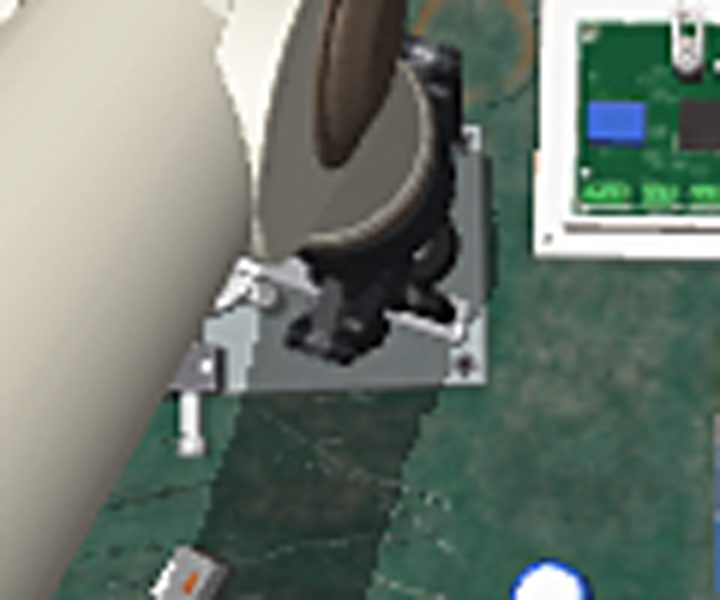

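Wrist view: the arm runs vertically in the image, so the jaws are square to it. The pin is near (306,139), the hub at (305,37) and the paddle at (306,190). Zooming on the pin.

```bash
python3 -c "
from h import *
im=cv2.imread('pics/w6.png')[:,:,::-1]
crop(im,270,340,100,170,8,'pics/w6c.png')"
```

```text
(no output)
```

View pics/w6c.png

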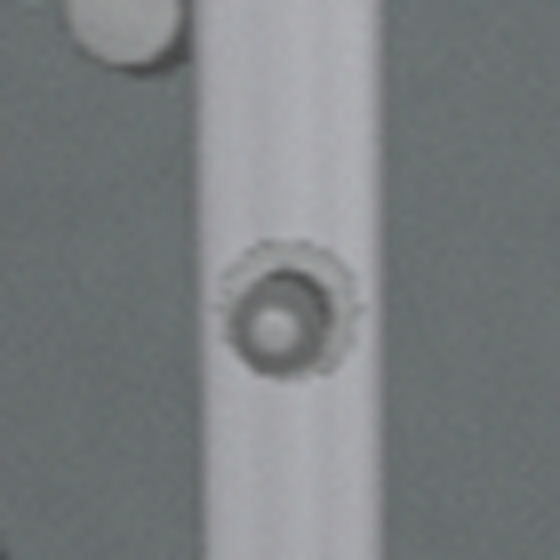

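```bash
python3 -c "
from h import *
c=dict(np.load('c6.npz'))
t=plane(c,304,140.9,.067);s=plane(c,306.2,139,.038);print(t,s,plane(c,305,37,.057))
g=[(t+s)[0]/2,(t+s)[1]/2]
o=manip.get_obs();R=Ro.from_rotvec(o['ee_rot']).as_matrix()
im=cv2.imread('pics/w6.png')
g0=im[220:290,285:355]; m=(g0.min(2)>120).astype('uint8')
cs,_=cv2.findContours(m,cv2.RETR_EXTERNAL,cv2.CHAIN_APPROX_NONE)
k=max(cs,key=cv2.contourArea); e=cv2.fitEllipse(k); print(e); h=inhand(e[0][0]+285,e[0][1]+220);print(h)
off=R@h; goto([g[0]-off[0],g[1]-off[1],.095],-17)
"
```

```text
[ 0.51379834 -0.00630884  0.067     ] [ 0.51412485 -0.00683106  0.038     ] [0.53805484 0.06683261 0.057     ]
((33.944549560546875, 34.36164474487305), (36.18016815185547, 39.11825180053711), 88.29865264892578)
[ 0.00068136 -0.0147      0.00248722]
t 6.55 tcp [ 0.5096 -0.06    0.1516] head -17.4 down [-0.002 -0.012 -1.   ] open 0.0374 F [ 0.1  0.2 -0.5]
shift cm [-1.26  5.6   5.03] len 7.63 spin -0.007
```

```bash
python3 -m crank '[[-0.6,1.5,2.5,0],[-1.3,3.6,5,0],[-1.3,4,5,0],[-1.3,4,5,0],[-1.3,4,5,0]]'
python3 -m crank '[[0,0,0,0],[0,0,0,0]]'
python3 -c "
from h import *
c=manip.calibration('wrist');o=manip.get_obs();R=Ro.from_rotvec(o['ee_rot']).as_matrix()
im=manip.read_camera('wrist');s=manip.read_camera('side')
h=inhand(319,254.3);off=R@h
goto([.514-off[0],-.0066-off[1],.095],-17)
print(proj(c,[.514,-.0066,.067]),proj(c,[.538,.0668,.057]))
cv2.imwrite('pics/w7.png',im[:,:,::-1]);crop(s,230,360,130,230,6,'pics/s7.png')
"
```

```text
time: 6.97
tcp_pos: [0.5119, -0.0102, 0.1109]
ee_rot: [-1.571, 0.241, -0.239]
contact_force: [-0.6, 0.8, -0.6]
opening: 0.0372
time: 7.13
tcp_pos: [0.5125, -0.0121, 0.1117]
ee_rot: [-1.571, 0.242, -0.243]
contact_force: [-0.7, -0.1, -0.4]
opening: 0.0373
t 7.23 tcp [ 0.5124 -0.0114  0.1116] head -17.6 down [-0.001 -0.013 -1.   ] open 0.0371 F [-0.   0.3  0.3]
shift cm [-0.07  1.66  0.25] len 1.68 spin -0.01
[317.48404371 211.51344573] [318.35182245  97.7858841 ]
```

View pics/w7.png

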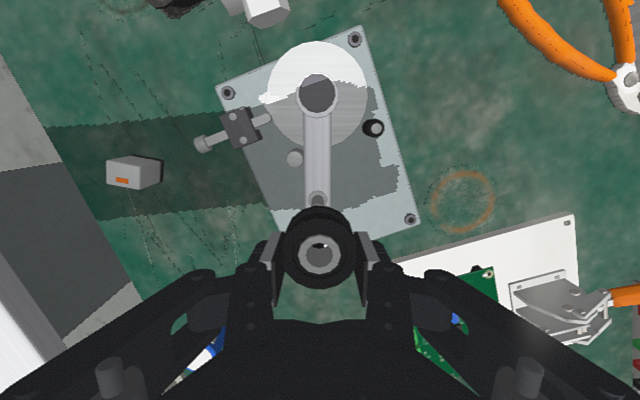

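View pics/s7.png

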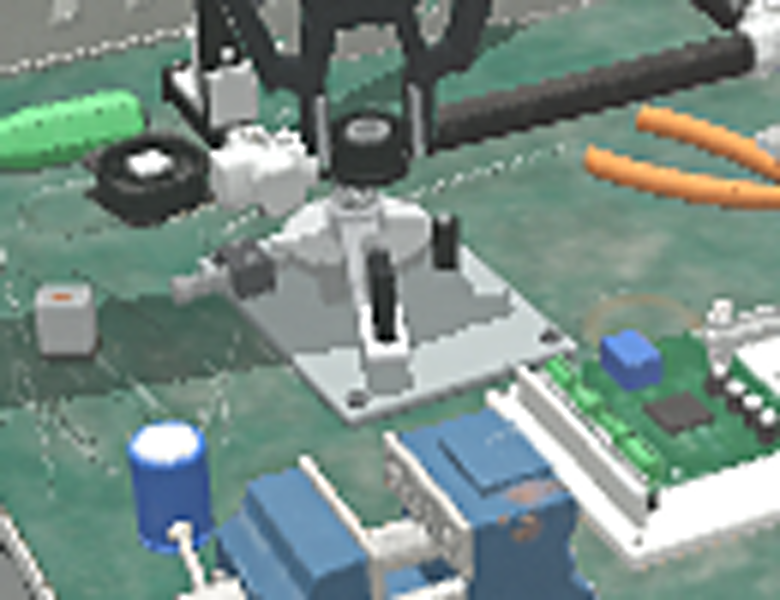

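```bash
python3 -c "
from h import *
c=manip.calibration('wrist')
for k in(.036,): 
  for s in (0,.3,.5,1): print(proj(c,np.array([.514,-.0066,k])*(1-s)+s*np.array([.538,.0668,k])))
print(plane(c,320,245,.067),plane(c,316,95,.057),plane(c,317.5,180,.036))
im=cv2.imread('pics/w7.png')[:,:,::-1]
crop(im,270,370,170,280,6,'pics/w7c.png')"
```

```text
[317.99311772 200.27203374]
[318.24018542 172.46480552]
[318.41296976 153.01809774]
[318.87609664 100.89362155]
[ 0.50775705 -0.03128674  0.067     ] [0.53685445 0.06969942 0.057     ] [0.518772   0.00973982 0.036     ]
```

View pics/w7c.png

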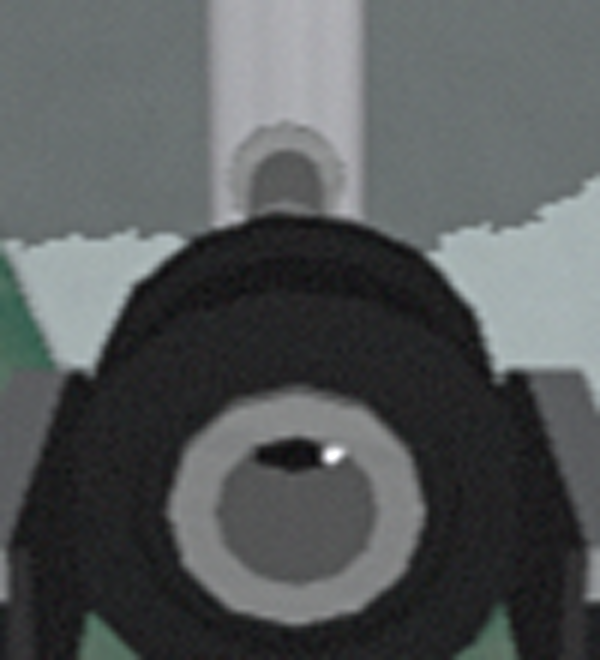

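```bash
python3 -m crank '[[-0.1,0.8,0.3,0],[-0.1,1.7,0.3,0],[-0.1,2.2,0.3,0],[-0.1,2.7,0.3,0],[-0.1,2.7,0.3,0]]'
python3 -m crank '[[0,0,0,0],[0,0,0,0]]'
python3 -c "
from h import *
o=manip.get_obs();R=Ro.from_rotvec(o['ee_rot']).as_matrix()
im=manip.read_camera('wrist');s=manip.read_camera('side')
h=inhand(319,254.3);off=R@h
goto([.514-off[0],-.0066-off[1],.0453],-17)
crop(im,270,370,170,280,5,'pics/w8.png');crop(s,250,340,130,210,6,'pics/s8.png')
"
```

```text
time: 7.65
tcp_pos: [0.5112, -0.0086, 0.083]
ee_rot: [-1.571, 0.243, -0.24]
contact_force: [-0.7, 0.9, -1.2]
opening: 0.0374
time: 7.82
tcp_pos: [0.5109, -0.0086, 0.0827]
ee_rot: [-1.572, 0.244, -0.239]
contact_force: [-0.4, 0.0, -0.9]
opening: 0.0374
t 7.92 tcp [ 0.5113 -0.0086  0.0831] head -17.6 down [-0.004 -0.013 -1.   ] open 0.0372 F [-0.4  0.5 -1.6]
shift cm [0.12 3.78 0.06] len 3.79 spin -0.01
```

View pics/w8.png

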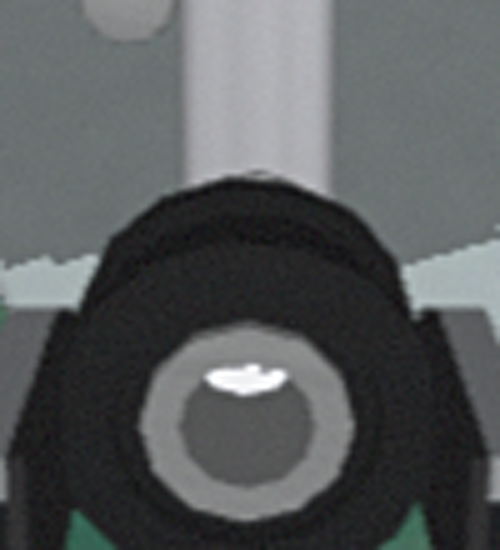

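View pics/s8.png

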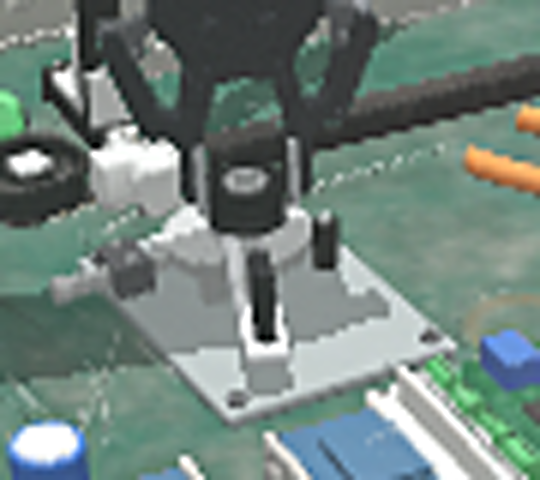

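```bash
python3 -m crank '[[0.12,0.2,0.06,0],[0.12,0.8,0.06,0],[0.12,1.3,0.06,0],[0.12,1.8,0.06,0],[0.12,1.9,0.06,0]]'
python3 -m crank '[[0,0,0,0],[0,0,0,0]]'
python3 -c "
from h import *
o=manip.get_obs();R=Ro.from_rotvec(o['ee_rot']).as_matrix()
im=manip.read_camera('wrist')
h=inhand(319,254.3);off=R@h
goto([.514-off[0],-.0066-off[1],.0453],-17)
crop(im,270,370,170,280,5,'pics/w9.png')
"
```

```text
time: 8.33
tcp_pos: [0.5116, -0.0087, 0.0629]
ee_rot: [-1.572, 0.244, -0.238]
contact_force: [0.8, -0.0, -0.6]
opening: 0.0371
time: 8.5
tcp_pos: [0.5112, -0.0088, 0.0625]
ee_rot: [-1.572, 0.245, -0.238]
contact_force: [0.6, -0.0, -0.3]
opening: 0.0375
t 8.55 tcp [ 0.5115 -0.0087  0.0628] head -17.6 down [-0.006 -0.014 -1.   ] open 0.0376 F [-0.5 -0.7 -1.2]
shift cm [0.1  1.75 0.03] len 1.75 spin -0.01
```

View pics/w9.png

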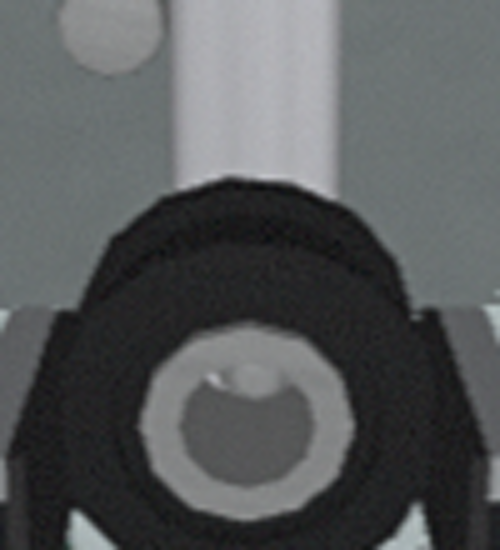

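No contact force so far, and the bottom of the roller is already below the pin tip, which shows in the bore at crop (257,378). I'll continue down.

```bash
python3 -m crank '[[0.1,0.4,0.03,0],[0.1,0.8,0.03,0],[0.1,1.1,0.03,0],[0.1,1.4,0.03,0],[0.1,1.5,0.03,0]]'
python3 -m crank '[[0,0,0,0],[0,0,0,0]]'
python3 -c "
from h import *
im=manip.read_camera('wrist');s=manip.read_camera('side')
goto([.514,-.0066,.0453],-17)
crop(im,270,370,170,280,5,'pics/w10.png');crop(s,250,340,130,210,6,'pics/s10.png')
"
```

```text
time: 8.97
tcp_pos: [0.512, -0.009, 0.0471]
ee_rot: [-1.572, 0.245, -0.237]
contact_force: [0.0, -0.3, -0.1]
opening: 0.0375
time: 9.13
tcp_pos: [0.5118, -0.009, 0.0469]
ee_rot: [-1.572, 0.246, -0.237]
contact_force: [-0.4, -0.6, -1.0]
opening: 0.0371
t 9.23 tcp [ 0.5121 -0.009   0.0472] head -17.6 down [-0.007 -0.014 -1.   ] open 0.0376 F [-0.5  0.4 -1.7]
shift cm [0.11 0.18 0.29] len 0.36 spin -0.01
```

View pics/w10.png

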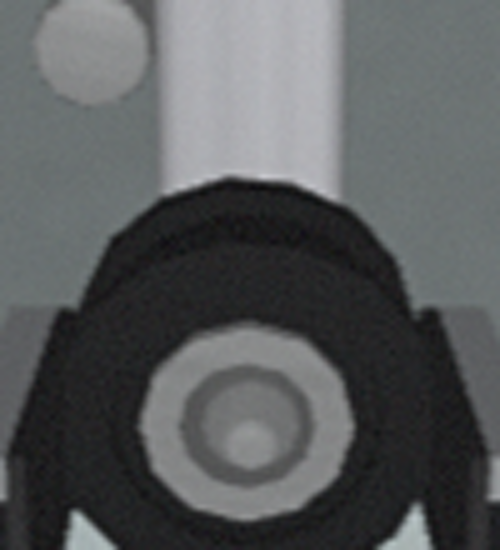

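View pics/s10.png

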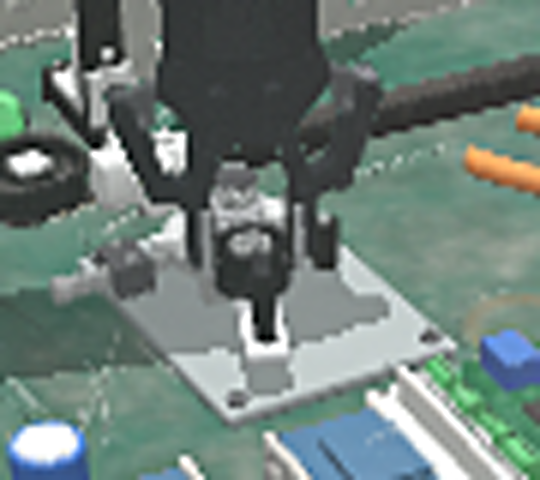

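The pin is visible inside the bore. I'll lower the last 2 mm and let go.

```bash
python3 -m crank '[[0,0.1,0,0],[0,0.2,0,0],[0,0.2,0,0]]'
python3 -m crank '[[0,0,0,0],[0,0,0,0],[0,0,0,0],[0,0,0,0],[0,0,0,0]]' -0.4
python3 -m crank '[[0,-2,0,0],[0,-5,0,0],[0,-8,0,0],[0,-11,0,0],[0,-13,0,0]]'
python3 -c "
from h import *
c=manip.calibration('wrist');im=manip.read_camera('wrist');s=manip.read_camera('side')
goto([.45,-.12,.17],-17)
cv2.imwrite('pics/w11.png',im[:,:,::-1]);crop(s,250,340,130,210,6,'pics/s11.png')
print(proj(c,[.514,-.0066,.06]))
"
```

```text
time: 9.48
tcp_pos: [0.5123, -0.009, 0.0453]
ee_rot: [-1.572, 0.245, -0.238]
contact_force: [-0.3, -0.5, 0.4]
opening: 0.0374
time: 9.9
tcp_pos: [0.5123, -0.009, 0.0453]
ee_rot: [-1.572, 0.245, -0.238]
contact_force: [0.2, 0.7, -0.2]
opening: 0.0598
time: 10.32
tcp_pos: [0.5142, -0.0074, 0.1781]
ee_rot: [-1.571, 0.243, -0.24]
contact_force: [0.9, -0.1, 0.7]
opening: 0.0602
t 10.42 tcp [ 0.516  -0.0072  0.1792] head -17.6 down [ 0.001 -0.013 -1.   ] open 0.0597 F [-0.1 -0.1  0. ]
shift cm [ -2.88   1.05 -12.74] len 13.11 spin -0.01
[317.86042882 192.22056892]
```

View pics/w11.png

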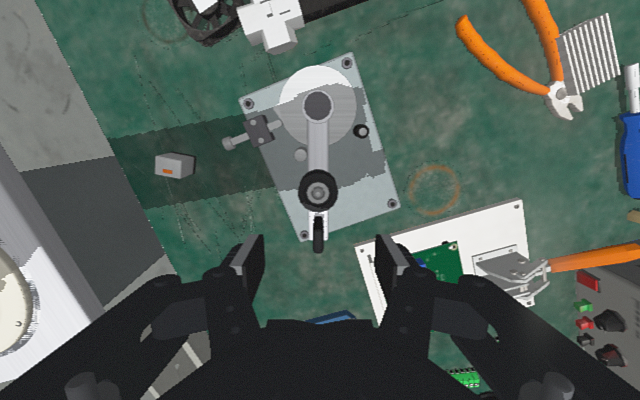

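View pics/s11.png

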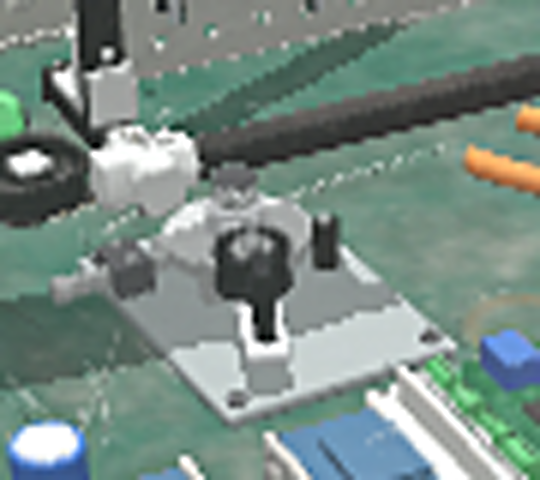

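Both views show the roller seated on the pin: wrist (318,191) against a predicted (317.9,192.2), and level in the side view. Next I'll close the gripper and stage it on the near side of the paddle.

```bash
cat >> h.py <<'E'
piv=np.array([.5375,.067]); phi0=np.radians(-107.7)
def pushpose(th,gap=0,r=.128,half=.0145):
    f=phi0+th; u=np.array([np.cos(f),np.sin(f)]); n=np.array([-u[1],u[0]])
    return piv+r*u-(half+.005+gap)*n, np.degrees(f)+90
def gop(th,gap=0,z=.044,**k):
    p,h=pushpose(th,gap,**k); print("th",th,p.round(4)); goto([*p,z],h)
E
python3 -c "
from h import *
gop(0,.025,.15)"
```

```text
th 0 [ 0.4562 -0.0414]
t 10.42 tcp [ 0.516  -0.0072  0.1792] head -17.6 down [ 0.001 -0.013 -1.   ] open 0.0597 F [-0.1 -0.1  0. ]
shift cm [-4.68  2.95 -5.04] len 7.49 spin 0.002
```

```bash
python3 -m crank '[[-2.3,0,-2.5,0],[-4.7,0,-5,0],[-4.7,1.5,-5,0],[-4.7,2.9,-5,0],[-4.7,2.9,-5,0]]' 1 60
python3 -m crank '[[0,0,0,0],[0,0,0,0],[0,0,0,0]]'
python3 -c "
from h import *
c=manip.calibration('wrist');im=manip.read_camera('wrist')
gop(0,.02)
cv2.imwrite('pics/w12.png',im[:,:,::-1])
print(proj(c,[*(piv+.125*np.array([np.cos(phi0),np.sin(phi0)])),.077]))
"
```

```text
time: 10.83
tcp_pos: [0.4534, -0.0411, 0.1481]
ee_rot: [-1.57, 0.244, -0.241]
contact_force: [-1.4, 1.2, 0.1]
opening: 0.0003
time: 11.08
tcp_pos: [0.4537, -0.041, 0.1482]
ee_rot: [-1.571, 0.243, -0.24]
contact_force: [-0.0, -0.6, -0.4]
opening: 0.0001
th 0 [ 0.461  -0.0429]
t 11.13 tcp [ 0.4539 -0.041   0.1484] head -17.6 down [-0.003 -0.013 -1.   ] open -0.0001 F [ 0.2 -0.3 -0.1]
shift cm [ 0.73 10.44  0.17] len 10.46 spin 0.001
[376.21551081 203.84274446]
```

View pics/w12.png

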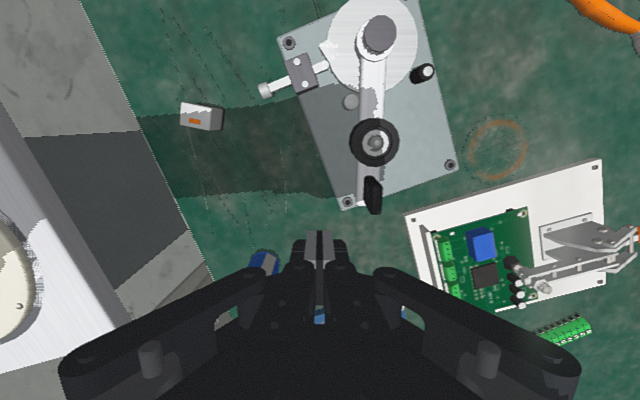

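The paddle is at (374,195) and the shut fingers at (320,245), so the way down on its near side is clear.

```bash
python3 -m crank '[[0,3,0,0],[0,6,0.1,0],[0,9,0.1,0],[0,10.4,0.1,0],[0,10.4,0.1,0]]'
python3 -m crank '[[0,0,0,0],[0,0,0,0]]'
python3 -c "
from h import *
im=manip.read_camera('wrist');s=manip.read_camera('side')
gop(0,0); gop(.15,0)
cv2.imwrite('pics/w13.png',im[:,:,::-1]);crop(s,230,350,130,230,6,'pics/s13.png')
"
```

```text
time: 11.55
tcp_pos: [0.4518, -0.0412, 0.0419]
ee_rot: [-1.572, 0.247, -0.236]
contact_force: [-0.4, -0.5, 0.1]
opening: 0.0
time: 11.72
tcp_pos: [0.4524, -0.0412, 0.0425]
ee_rot: [-1.572, 0.246, -0.237]
contact_force: [0.5, -0.1, 0.4]
opening: -0.0001
th 0 [ 0.48  -0.049]
t 11.82 tcp [ 0.453  -0.0412  0.0431] head -17.6 down [-0.006 -0.013 -1.   ] open -0.0001 F [ 0.2 -0.1  0.8]
shift cm [ 2.81 -0.1   0.07] len 2.81 spin 0.002
th 0.15 [ 0.498  -0.0563]
t 11.82 tcp [ 0.453  -0.0412  0.0431] head -17.6 down [-0.006 -0.013 -1.   ] open -0.0001 F [ 0.2 -0.1  0.8]
shift cm [ 4.75 -0.1  -0.08] len 4.75 spin -0.148
```

View pics/w13.png

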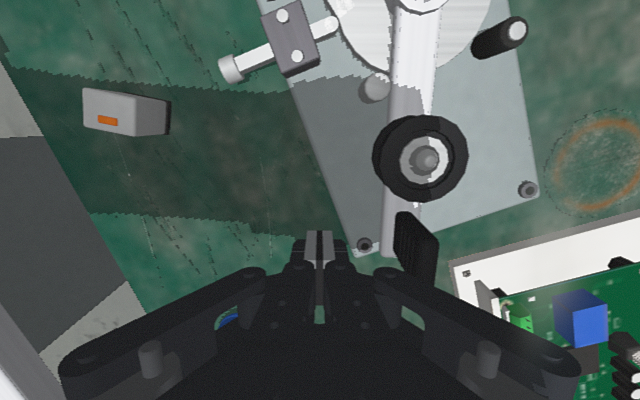

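View pics/s13.png

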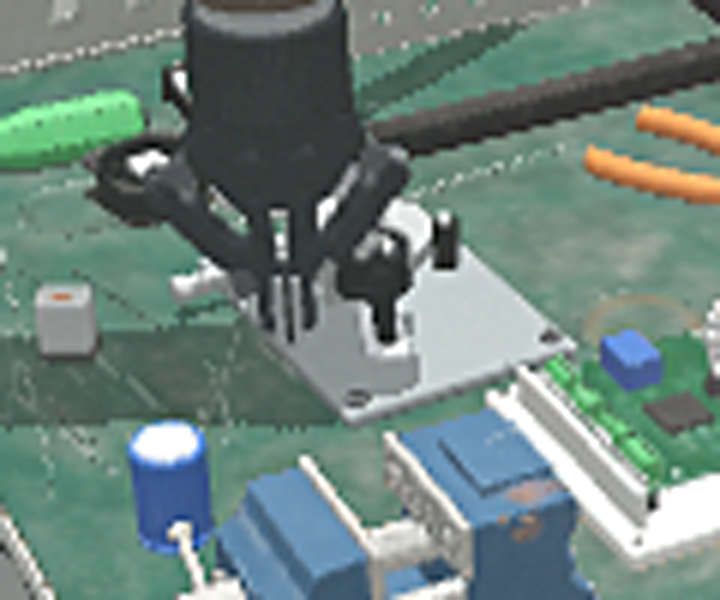

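```bash
python3 -m crank '[[1.4,0,0.1,0],[2.6,0,0.1,0],[3.2,0,0.1,-0.03],[3.8,0,0,-0.08],[4.4,0,0,-0.12]]'
python3 -c "
from h import *
s=manip.read_camera('side');im=manip.read_camera('wrist')
gop(.15,0);gop(.3,0);gop(.45,0)
cv2.imwrite('pics/w14.png',im[:,:,::-1]);crop(s,230,350,130,230,6,'pics/s14.png')
"
```

```text
time: 12.23
tcp_pos: [0.4926, -0.0536, 0.0437]
ee_rot: [-1.578, 0.152, -0.137]
contact_force: [-9.6, 2.0, 6.9]
opening: 0.0001
th 0.15 [ 0.498  -0.0563]
t 12.33 tcp [ 0.4931 -0.0537  0.0437] head -10.6 down [-0.01  -0.011 -1.   ] open 0.0003 F [-8.   2.1  5.5]
shift cm [ 0.53 -0.03 -0.16] len 0.55 spin -0.026
th 0.3 [ 0.5169 -0.0608]
t 12.33 tcp [ 0.4931 -0.0537  0.0437] head -10.6 down [-0.01  -0.011 -1.   ] open 0.0003 F [-8.   2.1  5.5]
shift cm [ 2.47 -0.04 -0.26] len 2.48 spin -0.176
th 0.45 [ 0.5362 -0.0625]
t 12.33 tcp [ 0.4931 -0.0537  0.0437] head -10.6 down [-0.01  -0.011 -1.   ] open 0.0003 F [-8.   2.1  5.5]
shift cm [ 4.4  -0.06 -0.07] len 4.4 spin -0.326
```

View pics/w14.png

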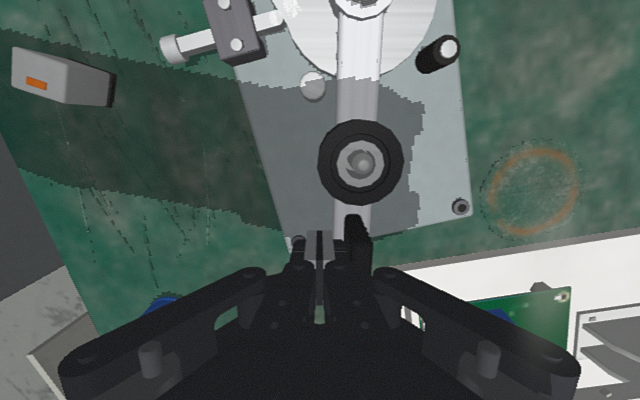

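View pics/s14.png

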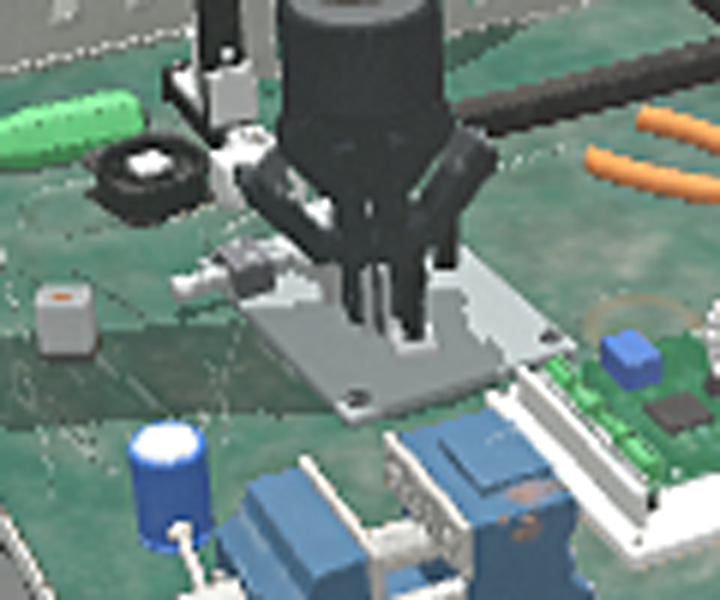

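In contact at about 8 N and the arm is following. There is also about 6 N upward on the tool, so the knuckle is probably touching the paddle's top edge. I'll rise 6 mm while pushing on.

```bash
python3 -m crank '[[0.6,-0.4,-0.1,-0.06],[1.5,-0.7,-0.2,-0.12],[2.4,-0.7,-0.25,-0.18],[3.3,-0.7,-0.2,-0.25],[4.2,-0.7,-0.1,-0.32]]'
python3 -c "
from h import *
im=manip.read_camera('wrist')
gop(.3,0,.049);gop(.45,0,.049);gop(.6,0,.049)
cv2.imwrite('pics/w15.png',im[:,:,::-1])
"
```

```text
time: 12.75
tcp_pos: [0.5283, -0.0618, 0.0496]
ee_rot: [-1.577, -0.091, 0.126]
contact_force: [-9.8, 1.1, -1.4]
opening: 0.0001
th 0.3 [ 0.5169 -0.0608]
t 12.8 tcp [ 0.5315 -0.0619  0.05  ] head 8.2 down [-0.017 -0.011 -1.   ] open -0.0001 F [-5.2  1.  -3.2]
shift cm [-1.43  0.12  0.32] len 1.47 spin 0.151
th 0.45 [ 0.5362 -0.0625]
t 12.8 tcp [ 0.5315 -0.0619  0.05  ] head 8.2 down [-0.017 -0.011 -1.   ] open -0.0001 F [-5.2  1.  -3.2]
shift cm [ 0.46  0.09 -0.12] len 0.48 spin 0.001
th 0.6 [ 0.5556 -0.0612]
t 12.8 tcp [ 0.5315 -0.0619  0.05  ] head 8.2 down [-0.017 -0.011 -1.   ] open -0.0001 F [-5.2  1.  -3.2]
shift cm [ 2.39  0.06 -0.27] len 2.41 spin -0.149
```

View pics/w15.png

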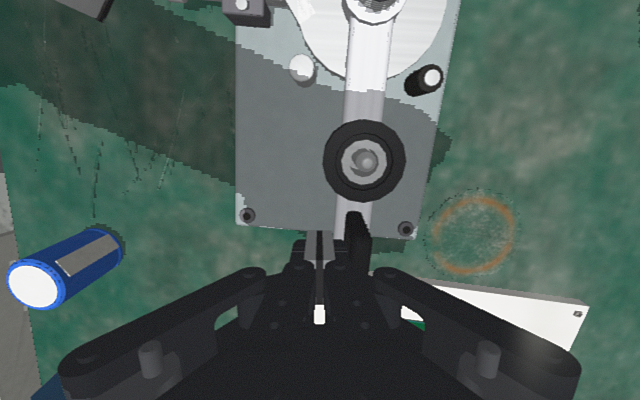

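The vertical force is gone, the arm is at about 0.45 rad, and the roller is clear of the fingers. Pushing on to the back stop.

```bash
python3 -m crank '[[0.7,0.1,-0.1,-0.04],[1.3,0.1,-0.15,-0.08],[1.9,0.1,-0.2,-0.12],[2.4,0.1,-0.25,-0.15],[2.8,0.1,-0.25,-0.18]]'
python3 -c "
from h import *
im=manip.read_camera('wrist')
gop(.6,0,.049);gop(.72,0,.049);gop(.76,0,.049)
cv2.imwrite('pics/w16.png',im[:,:,::-1])
"
```

```text
time: 13.22
tcp_pos: [0.5558, -0.0606, 0.0489]
ee_rot: [-1.562, -0.234, 0.274]
contact_force: [-9.6, -0.3, 6.5]
opening: 0.0001
th 0.6 [ 0.5556 -0.0612]
t 13.27 tcp [ 0.5566 -0.0603  0.049 ] head 18.7 down [-0.023 -0.01  -1.   ] open -0.0001 F [-8.9  0.5  4.7]
shift cm [-0.13  0.   -0.05] len 0.14 spin 0.035
th 0.72 [ 0.5708 -0.0581]
t 13.27 tcp [ 0.5566 -0.0603  0.049 ] head 18.7 down [-0.023 -0.01  -1.   ] open -0.0001 F [-8.9  0.5  4.7]
shift cm [ 1.41 -0.04 -0.24] len 1.43 spin -0.085
th 0.76 [ 0.5758 -0.0567]
t 13.27 tcp [ 0.5566 -0.0603  0.049 ] head 18.7 down [-0.023 -0.01  -1.   ] open -0.0001 F [-8.9  0.5  4.7]
shift cm [ 1.93 -0.05 -0.27] len 1.95 spin -0.125
```

View pics/w16.png

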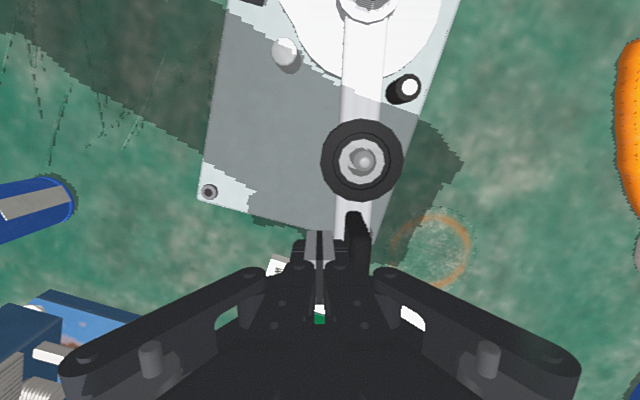

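```bash
python3 -m crank '[[0.5,-0.2,-0.1,-0.03],[0.9,-0.3,-0.2,-0.06],[1.3,-0.3,-0.2,-0.09],[1.6,-0.3,-0.2,-0.11],[1.8,-0.3,-0.2,-0.12]]'
python3 -c "
from h import *
im=manip.read_camera('wrist')
gop(.72,0,.05)
cv2.imwrite('pics/w17.png',im[:,:,::-1])
"
```

```text
time: 13.68
tcp_pos: [0.5689, -0.0581, 0.0505]
ee_rot: [-1.546, -0.322, 0.377]
contact_force: [-9.5, -4.0, -1.2]
opening: 0.0003
th 0.72 [ 0.5708 -0.0581]
t 13.73 tcp [ 0.5693 -0.058   0.0506] head 25.5 down [-0.033 -0.012 -0.999] open -0.0003 F [-9.8 -3.9 -2. ]
shift cm [ 0.13  0.05 -0.08] len 0.16 spin 0.035
```

View pics/w17.png

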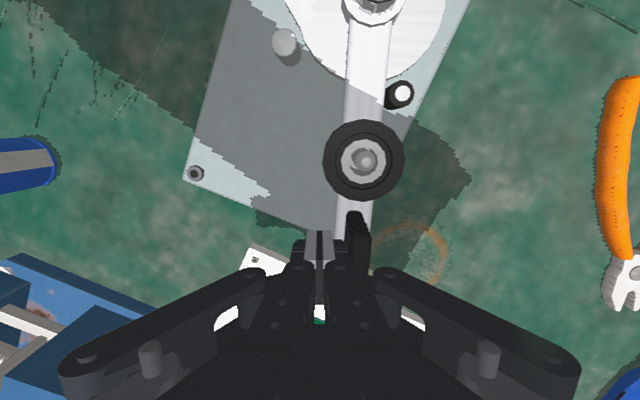

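The arm edge is now right at the back stop, near (388,95). I'll press a few more millimetres and see whether the force builds while the pose stalls.

```bash
python3 -m crank '[[0.2,0,0,0],[0.4,0,0,0],[0.6,0,0,0],[0.6,0,0,0],[0.6,0,0,0]]'
python3 -m crank '[[0.4,0,0,0],[0.4,0,0,0],[0.4,0,0,0],[0.4,0,0,0]]'
python3 -c "
from h import *
c=manip.calibration('wrist');im=manip.read_camera('wrist')
gop(.72,0,.05)
crop(im,240,480,0,240,3,'pics/w18.png')
np.savez('c18.npz',**c)
"
```

```text
time: 14.15
tcp_pos: [0.5702, -0.0576, 0.0504]
ee_rot: [-1.547, -0.314, 0.382]
contact_force: [-10.3, -4.4, 2.5]
opening: 0.0001
time: 14.48
tcp_pos: [0.5694, -0.0579, 0.0505]
ee_rot: [-1.547, -0.307, 0.387]
contact_force: [-9.5, -2.1, 3.7]
opening: 0.0001
th 0.72 [ 0.5708 -0.0581]
t 14.53 tcp [ 0.5694 -0.0579  0.0505] head 25.3 down [-0.049 -0.015 -0.999] open -0.0003 F [-10.8  -3.5   3.4]
shift cm [ 0.11  0.05 -0.08] len 0.15 spin 0.031
```

View pics/w18.png

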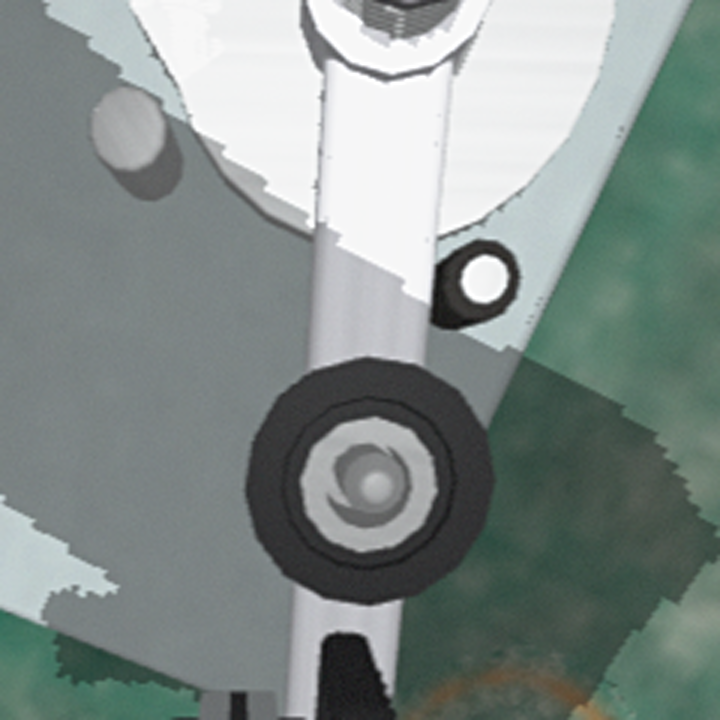

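```bash
python3 -c "
from h import *
c=dict(np.load('c18.npz'))
def ang(P,z):
  a=[plane(c,240+u/3,v/3,z)[:2] for u,v in P]; d=a[1]-a[0]; return np.degrees(np.arctan2(d[1],d[0])),a
a,_=ang([(384,150),(347,660)],.036);print(a,np.radians(a+107.7))
p=plane(c,240+378/3,484/3,.067);print('pin tip',p, 'roller ring', plane(c,240+369/3,484/3,.060))
d=p[:2]-piv;print(np.linalg.norm(d),np.arctan2(d[1],d[0])-phi0)
"
python3 -c "
from h import *
s=manip.read_camera('side'); t=manip.read_camera('top')
crop(s,230,350,130,230,6,'pics/s18.png');cv2.imwrite('pics/t18.png',t[:,:,::-1])
print(manip.get_obs()['time'])"
```

```text
-66.59316036537025 0.717449696713592
pin tip [ 0.56920547 -0.00320849  0.067     ] roller ring [ 0.56903504 -0.0042581   0.06      ]
0.0770355083081017 0.7330988766958264
14.6333
```

View pics/s18.png

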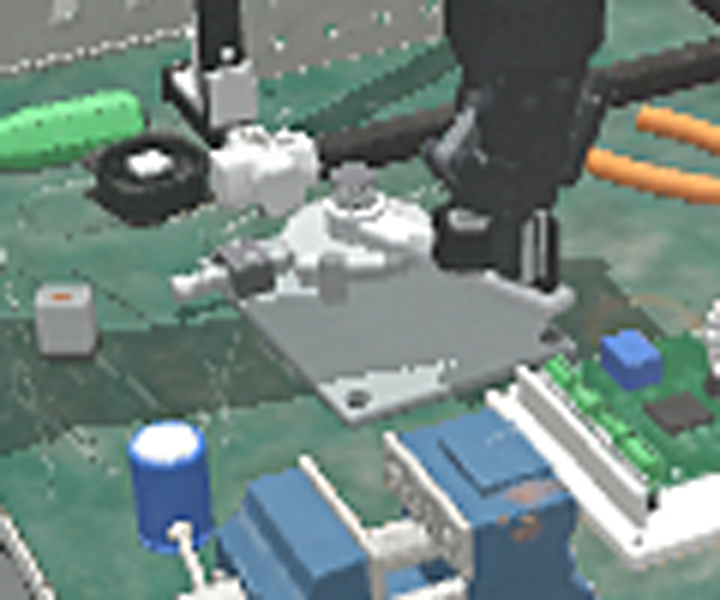

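View pics/t18.png

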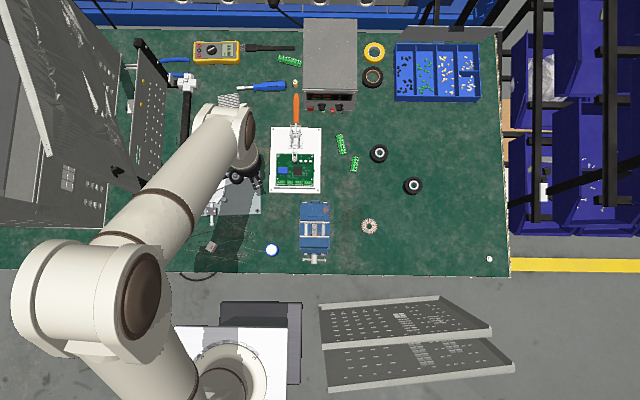

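The arm measures 0.72 rad and is against the sleeve. The pawl slider tip is back at its starting pixel, and the toroid (369,226), capacitor (271,249) and relay (210,245) have not moved. One last check that it holds, then hand-in.

```bash
python3 -c "
from h import *
for i in range(4):
    manip.read_camera('side'); o=manip.get_obs(); print(o['time'],o['tcp_pos'].round(4),o['contact_force'].round(1))
f=np.linalg.norm(o['contact_force'][:2])
if f>7: print(manip.hand_in())
"
```

```text
14.6833 [ 0.5694 -0.0579  0.0505] [-10.1  -3.7   3.7]
14.7333 [ 0.5694 -0.0579  0.0505] [-10.1  -2.1   4. ]
14.7833 [ 0.5694 -0.0579  0.0505] [-10.5  -3.3   3.6]
14.8333 [ 0.5694 -0.0578  0.0505] [-10.7  -3.1   3.1]
the job is handed in; nothing more can be done
None
```

I put the smallest roller on the arm's pin, let it go, and pushed the paddle with shut fingers past the click to the rubber back stop. I handed the job in at 14.8 s while still pushing; the hand-in gives no verdict.

**Last checks**
- **Arm:** it measured about 0.72 rad in the wrist picture and touched the back stop sleeve. The tool stayed still under about 11 N of sideways push.
- **Roller:** it was about 1 mm off the pin axis by the wrist picture, seated, and clear of the fingers.
- **Pawl:** its slider tip was back at its starting pixel. I judged this only from the side picture.
- **Other parts:** the toroid, capacitor and relay were at their starting pixels.

**Disagreements**
- **Upward force:** the tool felt 3 to 7 N upward at times, probably the finger knuckle touching the paddle's top edge. Raising the tool removed it at first, but 3 to 4 N remained at the end.
- **Pin distance:** in the last picture it came out 77 mm from my pivot estimate instead of 80 mm, so my pivot point was a few millimetres off.

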